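Turn the condiment carousel until the honey faces front

ROBOT

A 7-joint arm with a two-finger parallel gripper is mounted at the origin on a cart in front of the work surface, level with it; the furniture and walls round the work are solid. World frame = base frame: x ahead of the robot, y to its left, z up, the work surface at z = 0. Lengths are in mm, angles in rad, forces in N, time in s.
With the tool pointing down it reaches from about 400 to 875 mm from the base axis. Payload 4.4 kg.
Tool frame: the origin (TCP) lies at the very end of the fingers, on their centre line; the grasp point (between the pads) lies 19 mm behind it; z points along the fingers, y is the line along which they close (so a half turn about z gives the same grasp; the last joint's range is limited). The gripper opens to 85 mm and grips with 20 to 120 N. Pads are 22 mm wide; open, the fingers measure 114 mm over their backs; the gripper's body (76 mm by 85 mm) begins 54 mm behind the grasp point. The pads swing forward as they close: fully open they stand 13 mm farther back than shut.
Start: joints at [1.22, 0.628, 0.038, 1.517, -0.027, 0.996, -0.02], TCP at [182.655, -623.823, 231.313] pointing down, gripper open.
Joint ranges: [-3.06, 3.06], [-0.37, 2.12], [-1.25, 1.32], [0.18, 2.47], [-1.1, 4.24], [0.23, 1.98], [-2.94, 2.94]. Speed limits (rad/s): [2.57, 2.57, 3.14, 3.14, 3.14, 3.14, 3.14].

INTERFACE

Orientations are given as [roll, pitch, yaw] about the fixed x, y, z axes, in that order (R = Rz(yaw) Ry(pitch) Rx(roll)).
In Python, from cell import read_state, get_image, camera_info, finish_job gives the robot as it stands.
- The arm moves only by the tool play_rows, never from a script. Its argument "deltas" is one flat list of numbers, 7 for each row, row after row: the shift along the tool's x, y, z in mm, then the turn, a rotation vector about the tool's x, y, z in rad, then the opening, from 0 (shut) to 1 (fully open). In form: [dx, dy, dz, ax, ay, az, grip, dx, dy, dz, ax, ay, az, grip, ...]. A call has 1 to 10 rows; each row is the pose to reach, as a shift and turn from the pose commanded when the call began, along the tool's axes at that moment; what a row does not reach only later rows make up. A row lasts 1/8 s, in which the tool goes at most 62.5 mm and 10.7 degrees, less where a joint would pass 70% of its speed; a pose out of reach is approached as far as the arm can. A call with a gripper value outside its range is refused whole. The fingers move at their own pace and stop on an object; the grip force is fixed at half the most. Time passes only in rows, so rows that repeat a pose let the fingers close. It gives the time, the measured TCP pose, the force, the opening and the grip force at its end, in the units of the state.
- read_state(): the state, without advancing time (a new reading comes with each control period).
- get_image(name): name is "side" or "top" or "wrist"; returns the picture (480x640x3 uint8, red, green, blue); there is no depth.
- camera_info(name): a dict with "fx", "fy", "cx", "cy" (pixels), "T" (4x4, takes a point from camera to world coordinates). Camera axes: x right, y down, z forward; pixel columns grow to the right and rows downward; lengths in mm; the calibration is good to about 2 mm. A picture is of the moment at which its call begins: read the wrist's pose just before it. camera_info takes no time and is no camera call; for the wrist camera it gives the pose at the moment of the call.
- finish_job(): hands the job in; it is judged then, once.
The state is a dict: "clock": time; "qpos": joint angles; "qd": joint speeds; "tau": joint torques, N m; "eef_pos": TCP position; "tool_rot": TCP orientation; "force": force on the tool from outside, world axes, zero at the start; "torque": the same for the moment, N m; "width": finger opening in mm; "gripper_force": force on a finger pad.
Only numpy, scipy, OpenCV 4.12 (cv2) and the standard library are available. Lean on these libraries where they do the work, as an engineer would, in place of code of your own. Each camera call takes 0.05 s, during which the arm holds its last target. There are 200 camera calls.

TASK

Turn the wooden carousel, by pushing its rim posts with the fingertips, until the honey jar with the yellow lid stands squarely at the front, in line with the red diamond mark on the foot, and leave it at rest there. Turn it gently; do not touch or lift the jars on it, and leave the mug, the egg timer and the salt pig where they are.

Things in the scene. Friction and masses are not known exactly. Their poses are not given: they have to be found in the camera images.
- carousel_base: Fixed dark wooden foot of the carousel, a disc 190 mm wide and 10 mm high on the worktop. Origin on the worktop, on the platter's turning axis. Its own -x axis is the FRONT: a tongue 34 mm wide, 8 mm high runs that way to 180 mm from the axis and carries the red mark. The front may point up to 15 degrees either side of straight towards the robot.
- front_mark (a point): Centre of the red diamond mark (27 mm across, top 11 mm above the worktop) on the tongue, 162 mm from the turning axis, beyond the platter's edge; it marks the front. Wall cabinets hang over the back of the worktop, from about 0.6 m ahead of the robot base and 0.49 m above the worktop: push the posts on the side near the robot and keep the wrist clear of the cabinets.
- carousel: Round wooden platter, 280 mm wide, 16 mm thick, turning both ways without stops, detents or spring about its vertical axis; its friction (0.15 N m) stops it at once when no longer pushed. Origin at the centre of its underside, 14 mm above the worktop; top at 30 mm. Eight upright posts stand on its rim at 22.5, 67.5, 112.5 ... degrees from its own x axis (every 45 degrees, 130 mm from its axis).
- post_top (a point): Top of one of the eight equal posts, the one at 22.5 degrees counter-clockwise (from above) from the platter's x axis, 132 mm above the worktop, 130 mm from the turning axis. A post is a 13 mm round rod with a 15.6 mm ball on top. A brass wire rail 4.4 mm thick joins all posts at 64 mm above the worktop. Pushing a post along the rim, above the rail, with 1 to 3 N turns the platter.
- honey_jar: The jar to bring to the front: honey jar with yellow lid, 64 mm diameter, 87 mm tall, loose on the platter, its axis about 70 mm from the turning axis, its top 117 mm above the worktop. Origin at the centre of its underside. The four things on the platter stand at about 0, 90, 180 and 270 degrees of the platter, midway between posts, in any order.
- jam_jar: Jam jar with red content and white lid, 69 mm diameter, 99 mm tall, loose on the platter. Origin at the centre of its underside.
- spice_1: Spice jar with red cap and green label, 45 mm diameter, 106 mm tall, loose on the platter (top 136 mm above the worktop). Origin at the centre of its underside.
- spice_2: Spice jar with red cap and dark label, 45 mm diameter, 106 mm tall, loose on the platter (top 136 mm above the worktop). Origin at the centre of its underside.
- mug_tea: Bystander: blue mug with pale bands, 82 mm diameter, 117 mm with its handle, 94 mm tall, loose on the worktop. Origin at the centre of its underside.
- egg_timer: Bystander: round white egg timer, 66 mm diameter, 43 mm tall, loose on the worktop. Origin at the centre of its underside.
- salt_pig: Bystander: dark blue salt pig (pot with a side opening), 116x104x109 mm, loose on the worktop. Origin at the centre of its underside.
Not all that is in view belongs to the job. Leave any blue look-alike of the spice_2 alone.

How it is judged (in metres and radians):
At the end, for the whole second after the job is handed in: The honey jar stands upright on the platter at the front of the carousel, its axis within 12 mm either side of the line from the turning axis to the red mark (about 10 degrees of turn), the platter is at rest (below 0.05 rad/s), and all jars and bystanders stand upright (within 0.1 rad) (x of honey_jar in the frame of carousel_base below -0.055 m and y of honey_jar in the frame of carousel_base between -0.012 and 0.012 m and angular speed of carousel below 0.05 rad/s and angle between each of honey_jar, jam_jar, spice_1, spice_2, mug_tea, egg_timer, salt_pig's own z axis and vertical below 0.1 rad); the robot touches nothing.
It fails at once if the robot touches a thing on the platter (more than 1 N) (contact force between any of the fingers, the arm and honey_jar above 1 N or contact force between any of the fingers, the arm and jam_jar above 1 N or contact force between any of the fingers, the arm and spice_1 above 1 N or contact force between any of the fingers, the arm and spice_2 above 1 N).
It fails at once if a thing on the platter is lifted off it (over 10 mm), tipped (over 0.25 rad) or leaves its place (axis not 50 to 90 mm from the turning axis) (z of any of honey_jar, jam_jar, spice_1, spice_2 in the frame of carousel above 0.026 m or angle between any of honey_jar, jam_jar, spice_1, spice_2's own z axis and vertical above 0.25 rad or horizontal distance between any of honey_jar, jam_jar, spice_1, spice_2 and carousel above 0.09 m or horizontal distance between any of honey_jar, jam_jar, spice_1, spice_2 and carousel below 0.05 m).
It fails at once if the platter is flung round faster than 3 rad/s (angular speed of carousel above 3 rad/s).
It fails at once if the robot shoves the carousel or its foot with more than 25 N (contact force between any of the fingers, the arm and carousel above 25 N or contact force between any of the fingers, the arm and carousel_base above 25 N).
It fails at once if the mug, egg timer or salt pig is moved more than 15 mm (distance of any of mug_tea, egg_timer, salt_pig from where it was at the start of the episode above 0.015 m).
It also fails if it takes over 58 s, if anything falls off the work surface, if the arm or the gripper's body presses on something with over 40 N, if the wrist force passes 120 N, or if a joint passes its speed limit or range.

## Working session

There is one attempt and no reset: what is moved stays moved. The work goes in short steps, Python scripts to look and compute and a tool call to move; the robot and the scene stay as the last step left them, time stands still between calls to the robot, and variables do not carry over. Pictures are saved under pics/ and viewed, at most 10 in all, crops included, and the job is handed in when it is done.

Besides the shell and the picture viewer there is one more tool, called after "Call:" by a JSON object that holds its "name" and its "arguments", one argument or row to a line. play_rows: Moves the arm, as the interface text tells. Its arguments: {"type":"object","properties":{"deltas":{"type":"array"}},"required":["deltas"]}

```bash
mkdir -p pics; cat > h.py <<'E'
import numpy as np, cv2
from cell import *
def save(n,f):
    im=get_image(n); cv2.imwrite('pics/'+f,im[:,:,::-1]); return im
def ray(n,u,v,z):
    c=camera_info(n);T=np.array(c['T']);d=T[:3,:3]@np.array([(u-c['cx'])/c['fx'],(v-c['cy'])/c['fy'],1]);o=T[:3,3]
    return o+d*(z-o[2])/d[2]
def proj(n,p):
    c=camera_info(n);T=np.array(c['T']);q=T[:3,:3].T@(np.array(p)-T[:3,3]);return c['fx']*q[0]/q[2]+c['cx'],c['fy']*q[1]/q[2]+c['cy']
E
python3 - <<'E'
from h import *
a=save('top','top.png');b=save('side','side.png')
for n in('top','side'):print(np.round(camera_info(n)['T'],2).tolist(),camera_info(n)['fx'])
s=read_state();print(s)
E
```

```text
[[0.4, -0.77, 0.5, -330.33], [-0.92, -0.32, 0.23, -539.17], [-0.01, -0.55, -0.83, 1455.23], [0.0, 0.0, 0.0, 1.0]] 483.6558154927876
[[-0.95, -0.23, 0.19, 147.95], [-0.3, 0.71, -0.64, 901.35], [0.01, -0.67, -0.74, 1348.11], [0.0, 0.0, 0.0, 1.0]] 560.7264767802649
{'clock': 0.1, 'qpos': array([ 1.22022703,  0.6292666 ,  0.03846158,  1.51830185, -0.02701791,
        0.99632261, -0.01997269]), 'qd': array([ 0.0017039 , -0.00297126, -0.00056599, -0.00199372,  0.00065384,
        0.0003905 , -0.0002242 ]), 'tau': array([ 3.17665421e-03, -5.64524996e+01,  1.23130683e+00, -1.93968379e+01,
        1.15042424e-02,  5.50220691e-03, -1.30211106e-05]), 'eef_pos': array([ 182.46692192, -623.25050494,  230.46213904]), 'tool_rot': array([-3.13981265e+00,  1.45761497e-05,  2.84772504e-01]), 'force': array([ 0.6936872 ,  0.08405156, -0.62532245]), 'torque': array([-0.01515624, -0.01454933, -0.00803982]), 'gripper_force': 0.0, 'width': 85.56369533915114}
```

View pics/top.png

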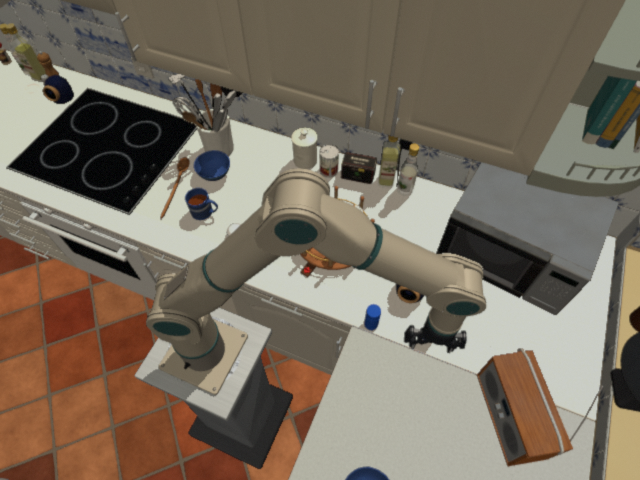

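View pics/side.png

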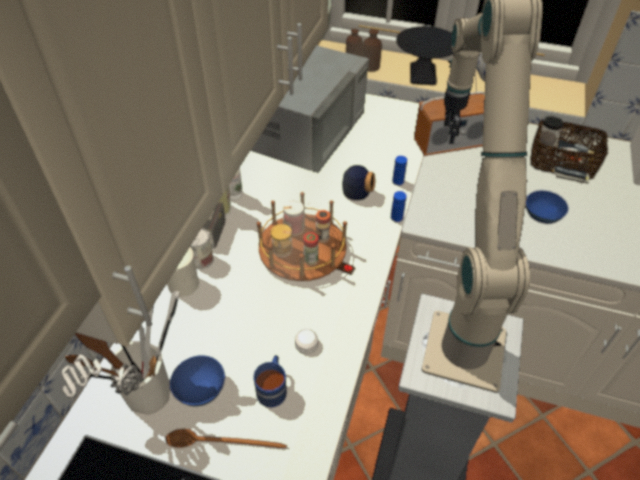

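The side view shows the carousel at about (303,243), the red mark at (347,268), and the yellow lid of the honey jar at (282,234). The two spice caps are at (323,215) and (311,239), and the blue look-alikes at (400,170) and (398,207) are off the platter. The arm hides the carousel in the top view. I'll measure and confirm with one enlarged crop.

```bash
python3 - <<'E'
from h import *
b=cv2.imread('pics/side.png')
c=b[180:300,235:375];cv2.imwrite('pics/c.png',cv2.resize(c,None,fx=5,fy=5,interpolation=cv2.INTER_CUBIC)[:600,:700])
h=cv2.cvtColor(b,cv2.COLOR_BGR2HSV).astype(int)
H,S,V=h[...,0],h[...,1],h[...,2]
def blobs(m,z,nm):
    n,l,st,ce=cv2.connectedComponentsWithStats(m.astype(np.uint8))
    for i in range(1,n):
        u,v=ce[i]
        if st[i,4]>15 and 235<u<375 and 180<v<300:print(nm,st[i,4],ce[i].round(1),ray('side',u,v,z).round(0))
blobs(((H<5)|(H>175))&(S>190)&(V>100),11,'red@11')
blobs(((H<5)|(H>175))&(S>190)&(V>100),136,'red@136')
blobs((H>18)&(H<32)&(S>120)&(V>140),117,'yel@117')
E
```

```text
red@11 32 [347.2 267.8] [ 383. -173.   11.]
red@136 32 [347.2 267.8] [361. -73. 136.]
yel@117 232 [280.3 232.1] [ 593. -160.  117.]
```

View pics/c.png

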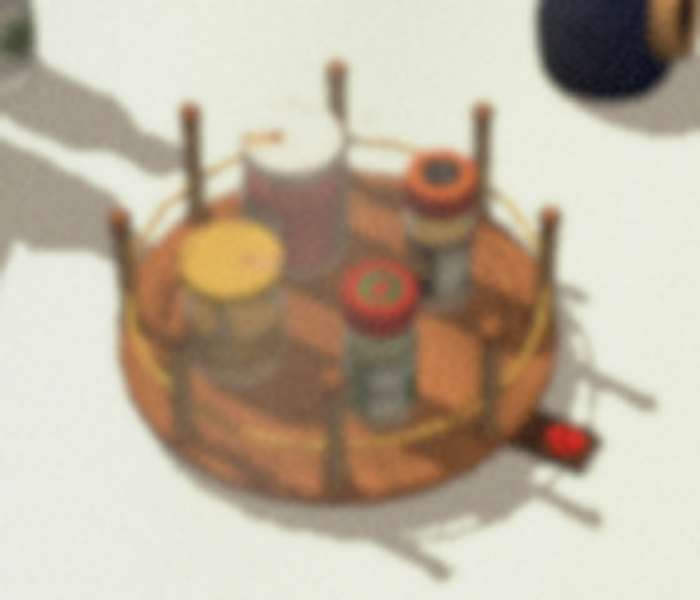

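The crop confirms the yellow-lidded honey jar at crop (233,260). The other three are jam at (295,150), the dark-label spice jar at (440,185) and the green-label spice jar at (380,295). The visible ball tops are at crop (336,66), (190,110), (120,215), (482,110), (550,215), (490,325) and (332,376).

```bash
python3 - <<'E'
from h import *
from scipy.optimize import least_squares
px=np.array([(336,66),(190,110),(120,215),(482,110),(550,215),(490,325),(332,376)])/5+[235,180]
P=np.array([ray('side',u,v,124)[:2] for u,v in px])
f=lambda q:np.hypot(*(P-q[:2]).T)-130
r=least_squares(f,P.mean(0));c=r.x;print(c.round(1),r.fun.round(1))
print(np.degrees(np.arctan2(*(P-c).T[::-1])).round(1))
for n,u,v,z in(('mark',347.2,267.8,11),('honey',280.8,231.5,117),('jam',294,210,129),('s2',323,215,136),('s1',311,238,136)):
    d=ray('side',u,v,z)[:2]-c;print(n,(d+c).round(),np.hypot(*d).round(1),np.degrees(np.arctan2(d[1],d[0])).round(1))
for n,u,v,z in(('timer',307,338,30),('pig',358,180,50),('mug',270,380,90)):print(n,ray('side',u,v,z).round())
E
```

```text
[ 541.2 -210.1] [ 0.5 -1.4 -0.3 -1.5  0.6 -1.2 -0.7]
[ -71.8  -26.7   18.3 -117.4 -162.6  153.5  108. ]
mark [ 383. -173.] 162.2 166.8
honey [ 592. -163.] 69.6 43.1
jam [ 580. -250.] 55.6 -45.5
s2 [ 487. -250.] 67.4 -143.8
s1 [ 492. -149.] 78.5 128.6
timer [418. 115.  30.]
pig [ 446. -531.   50.]
mug [455. 294.  90.]
```

The eight-post fit is good to about 1.5 mm: axis (541,−210), posts at 18°+45k, front at 167°, honey jar at about 42°. That means about +125° counter-clockwise. I'll push the post now at 108° with shut fingers, tool x along the tangent.

```bash
cat >> h.py <<'E'
from scipy.spatial.transform import Rotation as Ro
C=np.array([541.2,-210.1])
def deltas(W):   # W rows: x,y,z,yaw(rad), tool down
    s=read_state();R0=Ro.from_euler('xyz',s['tool_rot']);p=s['eef_pos']
    for x,y,z,w in W:
        d=R0.inv().apply(np.array([x,y,z])-p);r=(R0.inv()*Ro.from_euler('xyz',[np.pi,0,w])).as_rotvec()
        print(d.round(0).tolist(),r.round(2).tolist())
def rim(phi,R=138):a=np.radians(phi);return C+R*np.array([np.cos(a),np.sin(a)])
E
python3 - <<'E'
from h import *
a=rim(93);print(a);deltas([(*a,235,.05)])
E
```

```text
[533.97763804 -72.2891242 ]
[492.0, -430.0, -4.0] [-0.0, 0.0, 0.23]
```

Call:
{"name": "play_rows", "arguments": {
  "deltas": [49,-43,-1,0,0,0.02,0,98,-86,-2,0,0,0.05,0,147,-129,-2,0,0,0.07,0,196,-172,-3,0,0,0.09,0,245,-215,-3,0,0,0.11,0,294,-258,-4,0,0,0.14,0,343,-301,-4,0,0,0.16,0,392,-344,-4,0,0,0.18,0,441,-387,-4,0,0,0.2,0,492,-430,-4,0,0,0.23,0]
}}

```text
clock: 1.35
eef_pos: [519.1, -95.0, 235.2]
tool_rot: [3.141, 0.0, 0.054]
force: [0.5, -0.1, 0.5]
width: 0.2
gripper_force: 0.0
```

Call:
{"name": "play_rows", "arguments": {
  "deltas": [0,0,0,0,0,0,0,0,0,0,0,0,0,0,0,0,0,0,0,0,0,0,0,0,0,0,0,0]
}}

```text
clock: 1.85
eef_pos: [517.8, -98.2, 235.4]
tool_rot: [3.141, 0.0, 0.052]
force: [0.2, -0.7, -0.6]
width: -0.1
gripper_force: 0.0
```

```bash
python3 - <<'E'
from h import *
s=read_state();print(s['clock'],s['eef_pos'].round(1),s['tool_rot'].round(3),s['width'],s['force'],s['qpos'].round(2))
save('wrist','w1.png')
a=rim(93);deltas([(*a,85,.05)])
for k in range(8):print(18+45*k,np.round(proj('wrist',[*(C+130*np.array([np.cos(np.radians(18+45*k)),np.sin(np.radians(18+45*k))])),124])))
E
```

```text
1.85 [517.8 -98.2 235.4] [3.141 0.    0.052] -0.07956345656461711 [ 0.18280311 -0.71804318 -0.64767977] [ 0.1   0.45  0.05  1.86 -0.03  0.84 -1.36]
[17.0, -25.0, 150.0] [0.0, -0.0, 0.0]
18 [437.  16.]
63 [311. 118.]
108 [294. 257.]
153 [371. 350.]
198 [491. 364.]
243 [603. 295.]
288 [653. 165.]
333 [590.  39.]
```

View pics/w1.png

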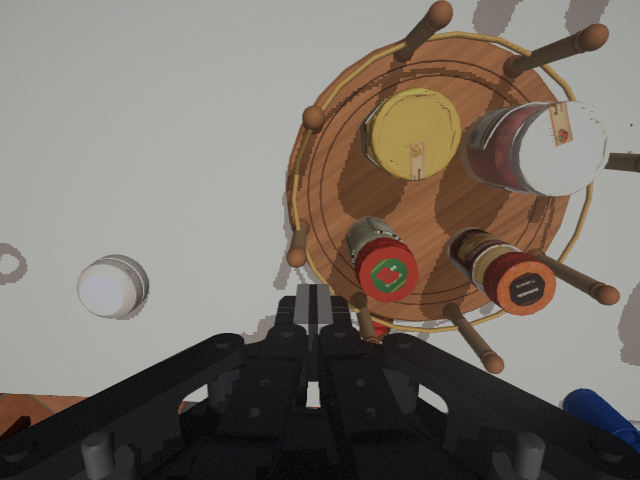

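The wrist view agrees with the prediction to a few pixels: post balls at (313,118), (297,257) and (438,14), honey lid at (412,133). Now I'll line up with the gap and go down.

Call:
{"name": "play_rows", "arguments": {
  "deltas": [17,-25,0,0,0,0,0,17,-25,0,0,0,0,0,17,-25,30,0,0,0,0,17,-25,60,0,0,0,0,17,-25,90,0,0,0,0,17,-25,120,0,0,0,0,17,-25,140,0,0,0,0,17,-25,150,0,0,0,0,17,-25,150,0,0,0,0]
}}

```text
clock: 3.02
eef_pos: [533.6, -71.4, 85.1]
tool_rot: [3.141, 0.001, 0.054]
force: [-0.3, -0.2, -0.4]
width: -0.1
gripper_force: 0.0
```

```bash
python3 - <<'E'
from h import *
s=read_state();print(s['clock'],s['eef_pos'].round(1),s['tool_rot'].round(3),s['force'].round(1))
deltas([(*rim(f),85,np.radians(f-90)) for f in range(96,133,4)])
E
```

```text
3.025 [533.6 -71.4  85.1] [3.141e+00 1.000e-03 5.400e-02] [-0.3 -0.2 -0.4]
[-7.0, 1.0, 0.0] [0.0, 0.0, -0.05]
[-16.0, 2.0, 0.0] [0.0, 0.0, -0.12]
[-26.0, 3.0, 0.0] [0.0, 0.0, -0.19]
[-35.0, 6.0, 0.0] [0.0, 0.0, -0.26]
[-45.0, 8.0, 0.0] [-0.0, 0.0, -0.33]
[-54.0, 12.0, 0.0] [-0.0, 0.0, -0.4]
[-62.0, 16.0, 0.0] [-0.0, 0.0, -0.47]
[-71.0, 20.0, 0.0] [-0.0, 0.0, -0.54]
[-79.0, 26.0, 0.0] [-0.0, 0.0, -0.61]
[-87.0, 31.0, 0.0] [-0.0, 0.0, -0.68]
```

Call:
{"name": "play_rows", "arguments": {
  "deltas": [-7,1,0,0,0,-0.05,0,-16,2,0,0,0,-0.12,0,-26,3,0,0,0,-0.19,0,-35,6,0,0,0,-0.26,0,-45,8,0,0,0,-0.33,0,-54,12,0,0,0,-0.4,0,-62,16,0,0,0,-0.47,0,-71,20,0,0,0,-0.54,0,-79,26,0,0,0,-0.61,0,-87,31,0,0,0,-0.68,0]
}}

```text
clock: 4.28
eef_pos: [449.6, -106.9, 86.5]
tool_rot: [3.139, -0.002, 0.739]
force: [1.3, 1.1, 0.6]
width: 0.1
gripper_force: 0.0
```

```bash
python3 - <<'E'
from h import *
s=read_state();print(s['clock'],s['eef_pos'].round(1),s['tool_rot'].round(3),s['force'].round(1),s['qpos'].round(2))
save('side','s2.png');b=cv2.imread('pics/s2.png');cv2.imwrite('pics/c2.png',cv2.resize(b[170:310,235:375],None,fx=4,fy=4))
deltas([(*rim(f),85,np.radians(f-90)) for f in range(136,173,4)])
E
```

```text
4.275 [ 449.6 -106.9   86.5] [ 3.139e+00 -2.000e-03  7.390e-01] [1.3 1.1 0.6] [ 0.28  0.62 -0.15  2.16  0.24  0.38 -0.9 ]
[-9.0, 1.0, 1.0] [0.0, 0.0, -0.06]
[-18.0, 2.0, 1.0] [0.0, 0.0, -0.13]
[-28.0, 3.0, 1.0] [0.0, 0.0, -0.2]
[-37.0, 6.0, 1.0] [0.0, 0.0, -0.27]
[-46.0, 8.0, 1.0] [0.0, 0.0, -0.34]
[-55.0, 12.0, 1.0] [0.0, 0.0, -0.41]
[-64.0, 16.0, 1.0] [0.0, 0.0, -0.48]
[-72.0, 21.0, 1.0] [0.0, 0.0, -0.55]
[-80.0, 26.0, 1.0] [0.0, 0.0, -0.62]
[-88.0, 32.0, 1.0] [0.0, 0.0, -0.69]
```

View pics/c2.png

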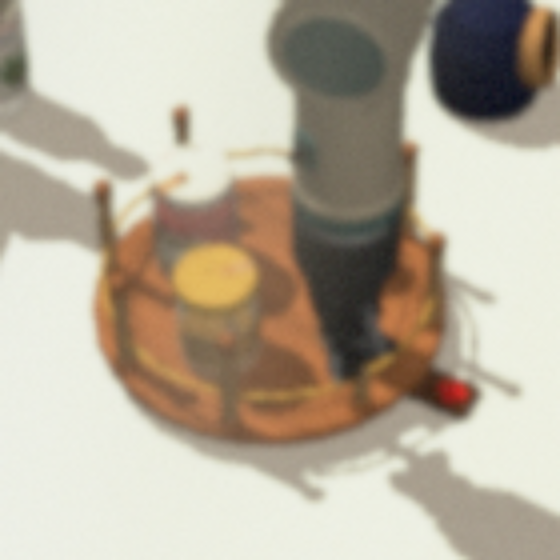

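The crop shows the platter turning with the finger: the honey lid has moved to crop (215,275), all jars are upright, and the force is about 1.7 N. I'll carry on.

Call:
{"name": "play_rows", "arguments": {
  "deltas": [-9,1,1,0,0,-0.06,0,-18,2,1,0,0,-0.13,0,-28,3,1,0,0,-0.2,0,-37,6,1,0,0,-0.27,0,-46,8,1,0,0,-0.34,0,-55,12,1,0,0,-0.41,0,-64,16,1,0,0,-0.48,0,-72,21,1,0,0,-0.55,0,-80,26,1,0,0,-0.62,0,-88,32,1,0,0,-0.69,0]
}}

```text
clock: 5.58
eef_pos: [405.0, -189.4, 85.0]
tool_rot: [3.141, 0.001, 1.428]
force: [0.3, 1.7, -0.1]
width: -0.2
gripper_force: 0.0
```

```bash
python3 - <<'E'
from h import *
s=read_state();print(s['clock'],s['eef_pos'].round(1),s['tool_rot'].round(3),s['force'].round(1),s['qpos'].round(2))
deltas([(*rim(f),85,np.radians(f-90)) for f in range(176,213,4)])
E
```

```text
5.575 [ 405.  -189.4   85. ] [3.141e+00 1.000e-03 1.428e+00] [ 0.3  1.7 -0.1] [ 0.61  0.63 -0.35  2.19  0.53  0.4  -0.31]
[-11.0, 0.0, 0.0] [0.0, 0.0, -0.07]
[-21.0, 1.0, 0.0] [0.0, 0.0, -0.14]
[-30.0, 3.0, 0.0] [0.0, 0.0, -0.21]
[-40.0, 5.0, 0.0] [0.0, 0.0, -0.28]
[-49.0, 8.0, 0.0] [0.0, 0.0, -0.35]
[-58.0, 12.0, 0.0] [0.0, 0.0, -0.42]
[-66.0, 16.0, 0.0] [0.0, 0.0, -0.49]
[-75.0, 21.0, 0.0] [0.0, 0.0, -0.56]
[-83.0, 26.0, 0.0] [0.0, 0.0, -0.63]
[-90.0, 32.0, 0.0] [0.0, 0.0, -0.7]
```

Call:
{"name": "play_rows", "arguments": {
  "deltas": [-11,0,0,0,0,-0.07,0,-21,1,0,0,0,-0.14,0,-30,3,0,0,0,-0.21,0,-40,5,0,0,0,-0.28,0,-49,8,0,0,0,-0.35,0,-58,12,0,0,0,-0.42,0,-66,16,0,0,0,-0.49,0,-75,21,0,0,0,-0.56,0,-83,26,0,0,0,-0.63,0,-90,32,0,0,0,-0.7,0]
}}

```text
clock: 6.82
eef_pos: [422.7, -283.6, 84.9]
tool_rot: [-3.14, 0.0, 2.127]
force: [0.0, 0.5, 1.1]
width: -0.1
gripper_force: 0.0
```

```bash
cat > m.py <<'E'
from h import *
import sys
s=read_state();print(s['clock'],s['eef_pos'].round(1),s['tool_rot'].round(3),s['force'].round(1))
b=save('side',sys.argv[1])[:,:,::-1].copy()
h=cv2.cvtColor(b,cv2.COLOR_BGR2HSV).astype(int);H,S,V=h[...,0],h[...,1],h[...,2]
for nm,m,z in(('mark',((H<5)|(H>175))&(S>190)&(V>100),11),('honey',(H>18)&(H<32)&(S>120)&(V>140),117)):
    n,l,st,ce=cv2.connectedComponentsWithStats(m.astype(np.uint8))
    for i in range(1,n):
        u,v=ce[i]
        if st[i,4]>15 and 235<u<375 and 180<v<300:
            d=ray('side',u,v,z)[:2]-C;print(nm,st[i,4],ce[i].round(1),np.hypot(*d).round(1),np.degrees(np.arctan2(d[1],d[0])).round(1))
cv2.imwrite('pics/z'+sys.argv[1],cv2.resize(b[170:310,235:375],None,fx=4,fy=4))
E
python3 m.py s3.png; python3 - <<'E'
from h import *
deltas([(*rim(f),85,np.radians(f-90)) for f in (215,218,221,223,225)])
E
```

```text
6.825 [ 422.7 -283.6   84.9] [-3.14   0.     2.127] [0.  0.5 1.1]
mark 33 [347.5 267.5] 162.5 167.3
honey 254 [317.8 238. ] 73.7 148.3
honey 25 [301.2 268.5] 172.8 108.0
[-6.0, 1.0, -0.0] [-0.0, 0.0, -0.05]
[-13.0, 2.0, -0.0] [-0.0, 0.0, -0.11]
[-20.0, 3.0, -0.0] [-0.0, 0.0, -0.16]
[-25.0, 4.0, -0.0] [-0.0, 0.0, -0.19]
[-30.0, 5.0, -0.0] [-0.0, 0.0, -0.23]
```

View pics/zs3.png

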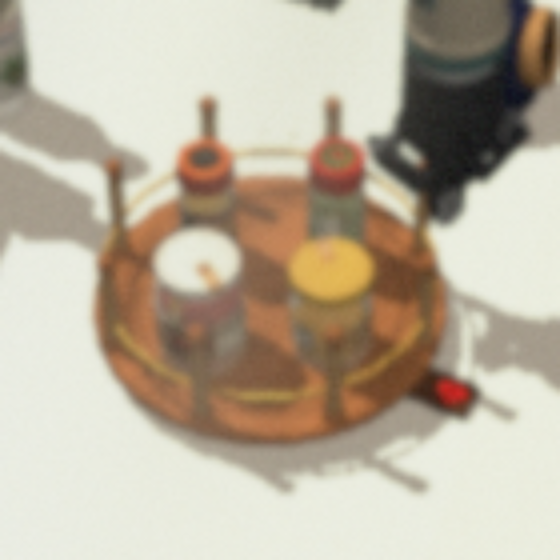

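The crop shows the honey lid at crop (331,268), about 148° and 15–19° short of the mark at crop (453,393). All jars are upright. I'll push 13° more, then measure again.

Call:
{"name": "play_rows", "arguments": {
  "deltas": [-6,1,0,0,0,-0.05,0,-13,2,0,0,0,-0.11,0,-20,3,0,0,0,-0.16,0,-25,4,0,0,0,-0.19,0,-30,5,0,0,0,-0.23,0,-30,5,0,0,0,-0.23,0]
}}

```text
clock: 7.62
eef_pos: [443.9, -306.2, 84.6]
tool_rot: [3.141, 0.001, 2.354]
force: [0.4, -0.1, 0.3]
width: 0.2
gripper_force: 0.0
```

```bash
python3 m.py s4.png; python3 - <<'E'
from h import *
b=cv2.imread('pics/s4.png')
cv2.imwrite('pics/w4.png',cv2.resize(b[180:300,235:375],None,fx=5,fy=5,interpolation=cv2.INTER_CUBIC))
deltas([(*rim(f),85,np.radians(f-90)) for f in (227,229,231)])
E
```

```text
7.625 [ 443.9 -306.2   84.6] [3.141e+00 1.000e-03 2.354e+00] [ 0.4 -0.1  0.3]
mark 30 [347.8 267.9] 164.0 167.0
honey 238 [320.6 234.9] 71.1 160.3
[-6.0, -1.0, -0.0] [0.0, 0.0, -0.04]
[-11.0, -1.0, -0.0] [0.0, 0.0, -0.07]
[-16.0, -1.0, -0.0] [0.0, 0.0, -0.11]
```

View pics/w4.png

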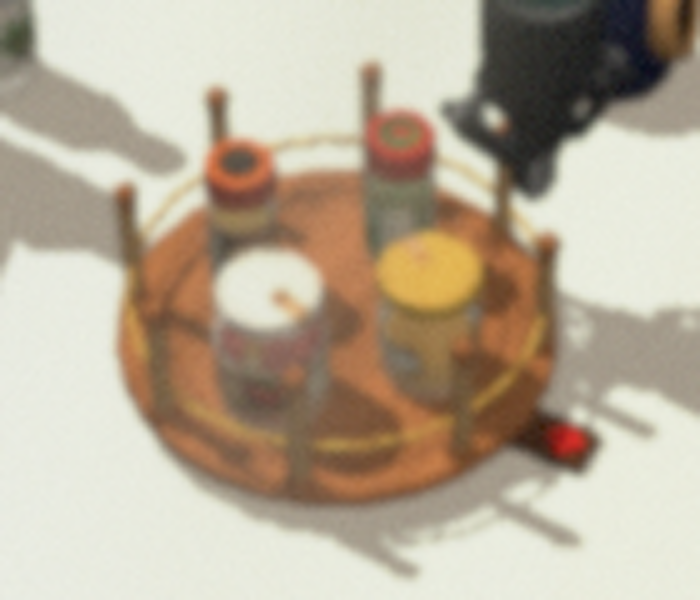

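The crop shows ball tops at (216,94), (370,70), (125,192), (547,242) and (460,345), and the honey lid's centre at about (430,272), still slightly short of the mark at (568,441). I'll compute the platter angle from the posts.

```bash
python3 - <<'E'
from h import *
for u,v,z in [(216,94,124),(370,70,124),(125,192,124),(547,242,124),(460,345,124),(430,272,117)]:
    d=ray('side',u/5+235,v/5+180,z)[:2]-C;print(np.hypot(*d).round(1),np.degrees(np.arctan2(d[1],d[0])).round(1))
E
```

```text
129.4 -36.2
128.6 -81.5
129.1 9.7
130.1 -172.5
129.1 143.0
71.0 162.1
```

The platter has turned 125.5° according to the posts, so the honey slot is at 166° against the mark at 167°. The raw lid blob reads 162°, biased by the visible lid side, which is still within tolerance. I'll back off and rise.

Call:
{"name": "play_rows", "arguments": {
  "deltas": [6,0,0,0,0,0,0,14,0,0,0,0,0,0,14,0,-20,0,0,0,0,14,0,-60,0,0,0,0,14,0,-100,0,0,0,0,14,0,-150,0,0,0,0,14,0,-150,0,0,0,0]
}}

```text
clock: 8.55
eef_pos: [435.7, -296.1, 237.7]
tool_rot: [3.14, 0.007, 2.355]
force: [0.4, -0.8, -0.9]
width: 0.3
gripper_force: 0.0
```

```bash
python3 m.py s5.png; python3 - <<'E'
from h import *
b=save('wrist','w5.png')
M=ray('side',347.5,267.8,11)
print(np.round(proj('wrist',M)),np.round(proj('wrist',[*C,117])),np.round(proj('wrist',[*(C+70*np.array([np.cos(2.91),np.sin(2.91)])),117])))
E
```

```text
8.55 [ 435.7 -296.1  237.7] [3.14  0.007 2.355] [ 0.4 -0.8 -0.9]
mark 26 [347.6 267.9] 163.4 166.9
honey 245 [320.6 234.9] 71.2 160.0
[368.  79.] [495. 253.] [454. 174.]
```

View pics/w5.png

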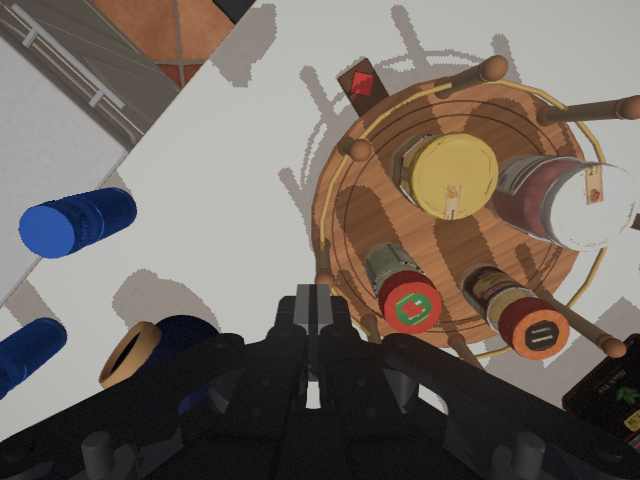

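The wrist view puts the honey lid at (455,176). A jar exactly at the front would appear at (454,174), so it is well aligned, everything is upright, and the gripper is clear. I'll hand in.

```bash
python3 -c "
from cell import *
print(finish_job())"
```

```text
the job is handed in; nothing more can be done
None
```

I turned the carousel about 125° counter-clockwise with one gentle post push. At the last look, the honey jar stood in line with the red mark to within about 2 mm, with everything in view upright and the arm clear; I handed the job in at about 8.6 s and no verdict was returned.

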